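# Load a coupon holder under the spring clip of a rub-test jig

## Robot

A 7-joint arm with a two-finger parallel gripper is mounted at the origin on the work surface. World frame = base frame: x ahead of the robot, y to its left, z up, the work surface at z = 0. Lengths are in m, angles in rad, forces in N, time in s.
With the tool pointing down it reaches from about 0.35 to 0.9 m from the base axis. Payload 19.9 kg.
Tool frame: the origin (TCP) lies at the very end of the fingers, on their centre line; the grasp point (between the pads) lies 19 mm behind it (manip.grip_depth is the distance from the TCP to the grasp point, in m); z points along the fingers, y is the direction in which the jaws open and shut (so a half turn about z gives the same grasp; the last joint's range is limited). The gripper opens to 85 mm and grips with 20 to 120 N. Pads are 22 mm wide; open, the fingers measure 114 mm over their backs; the gripper's body (76 mm by 85 mm) begins 54 mm behind the grasp point. The pads swing forward as they close: fully open they stand 13 mm farther back than shut.
Start: joints at [1.246, 0.417, -0.01, 1.614, 0.005, 1.111, -0.053], TCP at [0.174, -0.6, 0.231] pointing down, gripper open.
Joint ranges: [-2.81, 2.81], [-0.39, 2.02], [-1.27, 1.25], [0.06, 2.57], [-1.19, 4.33], [0.19, 2], [-2.82, 2.82]. Speed limits (rad/s): [1.89, 1.89, 2.39, 2.39, 3.01, 3.01, 3.01].

## Interface

Orientations are given as [roll, pitch, yaw] about the fixed x, y, z axes, in that order (R = Rz(yaw) Ry(pitch) Rx(roll)).
In Python, from plant import manip gives the robot as it stands.
- The arm moves only by the tool arm_command, never from a script. Its arguments are lists of equal length, an entry for each row: "travel": the shift along the tool's x, y, z in mm, a list of three; "rot": the turn, a rotation vector about the tool's x, y, z in rad, a list of three. In form: {"travel": [[dx, dy, dz], ...], "rot": [[ax, ay, az], ...]}. A call has 1 to 8 rows; each row shifts and turns the commanded pose from where the row before left it, along the tool's axes as they then stand; what a row does not reach is not made up. A row lasts 1/12 s, in which the tool goes at most 41.7 mm and 7.16 degrees, less where a joint would pass 70% of its speed; a pose out of reach is approached as far as the arm can. A call is refused whole if a number of a shift passes 41.7 or a number of a turn 0.125, either way. A call with a gripper value outside its range is refused whole. "jaw" is the opening, from 0 (shut) to 1 (fully open), set as the call begins (left out, the last holds). The fingers move at their own pace and stop on an object; the grip force is fixed at half the most. Time passes only in rows, so rows that do not move let the fingers close. It gives the time, the measured TCP pose, the force and the opening at its end, in the units of the state.
- manip.observe(): the state, without advancing time (a new reading comes with each control period).
- manip.capture(name): name is "scene" or "top"; returns a dict with "frame" (400x640x3 uint8, blue, green, red), "mtx" (3x3 intrinsics, pixels), "D" ([k1, k2, p1, p2, k3] as OpenCV has them; the pictures are not rectified), "rvec" (rotation vector, rad) and "tvec" (3), from world to camera coordinates, as OpenCV has them. Camera axes: x right, y down, z forward; pixel columns grow to the right and rows downward; lengths in m; the calibration is good to about 2 mm. A picture is of the moment at which its call begins. There is no depth.
- manip.hand_in(): hands the job in, once; it reports no verdict.
Trained networks look in the newest picture that a camera, given by its name, has taken for a name from the list of things; names that differ only in an ending like _2 or _b are one class to them, and where a whole thing is asked for, a point or a joint stands for the part that bears it (a point fixed in the world has none). Each returns a list of dicts, best first, with "conf" (0 to 1); they miss things now and then, are a little off and sometimes report something else, mostly with a low value. They report only what shows in the picture. A call takes as long as a camera call. They do not tell look-alikes from the thing itself.
- manip.look_for(camera, label): "at" ([x, y, z] in m, in the coordinates of the camera as it stood for that picture, good to about 4 mm: the middle of the surface that is visible of it).
The state is a dict: "t": time; "joint_positions": joint angles; "qvel": joint speeds; "effort": joint torques, N m; "eef_pos": TCP position; "tool_rot": TCP orientation; "contact_force": force on the tool from outside, world axes, zero at the start; "torque": the same for the moment, N m; "width": opening from 0.0 (shut) to 1.0 (fully open).
Only numpy, scipy, OpenCV 4.12 (cv2) and the standard library are available. Lean on these libraries where they do the work, as an engineer would, in place of code of your own. Each camera call takes 0.05 s, during which the arm holds its last target. There are 200 camera calls.

## Task

Load the rub-test jig: with one fingertip press the red thumb bar down and keep it down so that the spring clip's jaw stays up, while the other fingertip pushes the blue-lipped coupon holder along its track, under the jaw and fully home against the end stop; only then let the bar up so that the jaw closes on the holder, and move clear. Push the holder only: do not lift or tip it, and leave the pots, the cup, the pliers, the sanding block and the spare holder where they are.

Things in the scene. Friction and masses are not known exactly. Their poses are not given: they have to be found in the camera images.
- jig: green rub-test jig, fixed to the table; its plate (x -126..+40, y -30..+44 mm) is 12 mm thick and its top is the bed. Origin on the table surface below the jaw, on the track's centre line; +x along the track to the end stop (away from the robot, give or take yaw up to 30 deg), +y towards the thumb bar. Two guide fences at y = +/-23.5, x -100..+25, stand only 6 mm above the bed
- end_stop (a point): middle of the top edge of the track's end stop, a dark block across the track, 12 mm high above the bed; its face is at jig x = +25 mm
- hinge_mid (a point): top of the clip's steel hinge tube, 8 mm in diameter, running beside the track along jig x (-118..+20 mm) at jig y = +34; its top is 32 mm above the table. It is fixed in place, between track and thumb bar: fingertips go one on each side of it
- clip (a joint): angle of the spring clip, rad: 0 at rest (jaw 2 mm above the bed, blocking the track), grows as the red bar is pushed down and the jaw rises, stop at 0.45 (jaw 18 mm above the bed). The holder's 8 mm plate passes under above about 0.20; a jaw resting on that plate reads about 0.18. The spring drives it back to 0; pressing the bar takes about 3 N at rest, 9 N at the stop
- bar_mid (a point): top of the red thumb bar at half its length; moves with the clip. Round bar, 12 mm diameter, 98 mm long, parallel to jig x (x -118..-20 mm); at rest at jig y = +62 with its top 32 mm above the table, at the stop y = +59 and 20 mm. Press it anywhere along its length; a fingertip can slide along it while pressing. Nothing lies below it but the table
- jaw_nose (a point): underside of the clip's black rubber jaw over the track (jig x -8..+8 mm, y = 0); moves with the clip
- holder: loose coupon holder on the bed between the fences (1.5 mm play a side), 90 g: aluminium plate 62 (x) x 40 x 8 mm with a pink coupon, and across its rear end a blue lip 10 mm thick, 36 wide, its top 34 mm above the table. Push the rear face (x = -31). Origin: centre of underside; axes as the jig's. Starts at jig x -57..-45, front edge 6 to 18 mm short of the jaw; fully home at jig x = -6
- pot_mustard: mustard-yellow moulded pot with a narrow neck, 62 mm diameter, 80 mm tall, stands a little beyond the jig. Leave it alone; origin centre of underside
- pot_pink: pink moulded pot, 62 mm diameter, 80 mm tall, stands to the right of the jig. Leave it alone; origin centre of underside
- pot_mint: mint-green moulded pot, 62 mm diameter, 80 mm tall, left part of the table. Leave it alone; origin centre of underside
- pot_grey: grey moulded pot, 62 mm diameter, 80 mm tall, right part of the table. Leave it alone; origin centre of underside
- cup: dark open cup, 68 mm diameter, 65 mm tall, left part of the table. Leave it alone; origin centre of underside
- pliers: yellow-handled pliers lying flat, about 125 mm long and 15 mm high, to the left of the jig; origin under the pivot. Leave it alone
- sanding_block: cork sanding block 77 x 47 x 26 mm, right part of the table. Leave it alone; origin centre of underside
- spare_holder: spare coupon holder with a yellow lip and mint coupon, same size as the blue-lipped one, lying on the table at the right; not wanted now. Leave it alone; origin centre of underside
Not all that is in view belongs to the job. Leave any orange or purple look-alike of the holder alone.

How it is judged:
By the outcome, as a careful person would: the job done as asked, in the order asked, and still so for the second after the job is handed in, with the robot touching nothing.
It also fails if it takes over 43 s, if anything falls off the work surface, if the arm or the gripper's body presses on something with over 40 N, if the wrist force passes 120 N, or if a joint passes its speed limit or range.

## Working session

There is one attempt and no reset: what is moved stays moved. The work goes in short steps, Python scripts to look and compute and a tool call to move; the robot and the scene stay as the last step left them, time stands still between calls to the robot, and variables do not carry over. Pictures are saved under pics/ and viewed, about 8 in all and at most 12, crops included, and the job is handed in when it is done.

Besides the shell and the picture viewer there is one more tool, called after "Emit:" by a JSON object that holds its "method" and its "body". arm_command: Moves the arm, as the interface text tells. Its arguments: {"type":"object","properties":{"travel":{"type":"array","items":{"type":"array","items":{"type":"number"}}},"rot":{"type":"array","items":{"type":"array","items":{"type":"number"}}},"jaw":{"type":"number"}},"required":["travel","rot"]}

```bash
mkdir -p pics; cat > h.py <<'E'
import numpy as np, cv2
from plant import manip
def cap(n):
    c=manip.capture(n); c['R']=cv2.Rodrigues(np.array(c['rvec'],float))[0]; c['t']=np.array(c['tvec'],float).ravel(); return c
def w(c,p): return c['R'].T@(np.array(p)-c['t'])
def px(c,P): return cv2.projectPoints(np.array(P,float).reshape(-1,3),np.array(c['rvec'],float),c['t'],np.array(c['mtx']),np.array(c['D'],float))[0].reshape(-1,2)
def ray(c,uv,z):
    u=cv2.undistortPoints(np.array([[uv]],float),np.array(c['mtx']),np.array(c['D'],float)).ravel()
    d=c['R'].T@np.array([u[0],u[1],1]); o=-c['R'].T@c['t']; return o+d*(z-o[2])/d[2]
E
python3 - <<'E'
from h import *
for n in ['scene','top']:
    c=cap(n); cv2.imwrite(f'pics/{n}0.png',c['frame'])
    for l in ['jig','end_stop','hinge_mid','bar_mid','jaw_nose','clip','holder','pot_mustard','pot_pink','pliers','spare_holder']:
        for d in manip.look_for(n,l)[:3]:
            P=w(c,d['at']); print(n,l,round(d['conf'],2),P.round(3),px(c,P)[0].round())
s=manip.observe(); print(s)
E
```

```text
scene jig 0.74 [0.614 0.08  0.02 ] [352. 218.]
scene jig 0.26 [0.646 0.222 0.013] [406. 224.]
scene end_stop 0.65 [0.618 0.075 0.018] [350. 220.]
scene end_stop 0.18 [ 0.529 -0.438  0.027] [153. 211.]
scene hinge_mid 0.93 [0.616 0.081 0.016] [352. 220.]
scene hinge_mid 0.27 [0.601 0.109 0.034] [362. 210.]
scene bar_mid 0.66 [0.599 0.102 0.029] [359. 211.]
scene bar_mid 0.43 [ 0.627 -0.076  0.06 ] [292. 222.]
scene jaw_nose 0.7 [0.603 0.108 0.031] [361. 211.]
scene jaw_nose 0.21 [ 0.627 -0.075  0.06 ] [293. 221.]
scene clip 0.88 [0.594 0.107 0.03 ] [360. 209.]
scene holder 0.6 [0.448 0.034 0.003] [325. 174.]
scene holder 0.58 [0.623 0.437 0.043] [485. 202.]
scene holder 0.56 [ 0.5   -0.073  0.011] [290. 191.]
scene pot_mustard 0.73 [0.758 0.089 0.064] [367. 261.]
scene pot_mustard 0.31 [0.501 0.401 0.058] [459. 163.]
scene pot_pink 0.81 [ 0.63  -0.077  0.058] [292. 223.]
scene pliers 0.53 [0.648 0.222 0.013] [407. 224.]
scene spare_holder 0.81 [ 0.641 -0.434  0.003] [154. 253.]
top jig 0.63 [0.591 0.083 0.014] [286. 189.]
top end_stop 0.59 [0.595 0.084 0.015] [286. 187.]
top hinge_mid
[... 691 characters left out ...]
1.2, 'joint_positions': array([ 1.24647138,  0.41743162, -0.01030761,  1.6136065 ,  0.00469757,
        1.11070581, -0.05300354]), 'qvel': array([ 3.90158574e-04,  8.80994913e-04,  1.00278205e-03,  6.59389407e-05,
       -5.57625897e-04,  7.23327914e-04,  7.01171343e-04]), 'effort': array([-5.04801974e-04, -8.64222050e+01,  6.78382684e-01, -4.35196531e+01,
        1.91598380e-02,  2.03513329e-03,  3.75523143e-05]), 'eef_pos': array([ 0.17441865, -0.60014212,  0.23123757]), 'tool_rot': array([-3.14146716e+00,  3.67274476e-05,  2.82830410e-01]), 'contact_force': array([ 0.18019293,  0.96090272, -0.12728312]), 'torque': array([ 0.0087591 , -0.00833803, -0.03233954]), 'width': 1.000608054662165}
```

```bash
ls; ls plant* | head; nproc
```

```text
h.py
pics
4ls: cannot access 'plant*': No such file or directory
```

```bash
python3 - <<'E'
import cv2
a=cv2.imread('pics/top0.png')
cv2.imwrite('pics/top0c.png',cv2.resize(a[110:260,200:400],None,fx=4,fy=4,interpolation=cv2.INTER_CUBIC))
E
```

```text
(no output)
```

View pics/top0c.png

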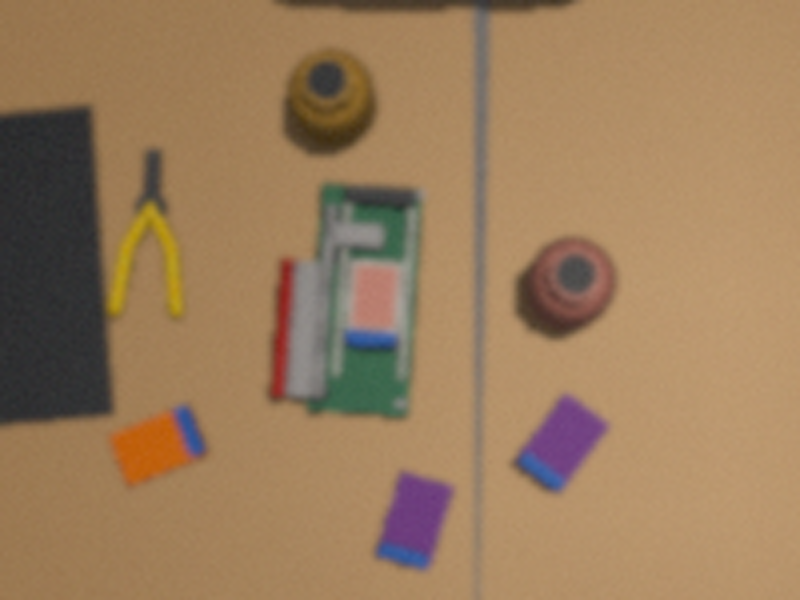

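View pics/scene0.png

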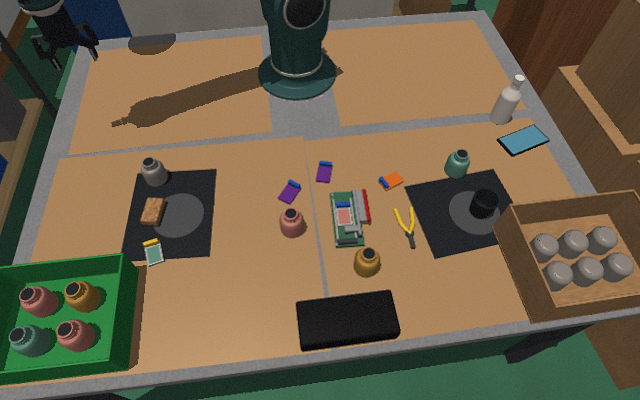

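The top crop shows the green jig at full-frame (~292,185): red bar at left (271,192), blue lip at (293,195), jaw at (289,168). Possible confusions are the purple holders at (304,240) and (341,221), the orange one at (240,222), and the yellow-lipped spare at (464,174). I choose the pink-coupon, blue-lipped holder on the jig bed, at (293,187). The crop above confirms it.

Now I'll fit the jig pose from colour masks in both views.

```bash
cat > fit.py <<'E'
from h import *
from scipy.optimize import least_squares
def masks(f):
    hsv=cv2.cvtColor(f,cv2.COLOR_BGR2HSV); H,S,V=[hsv[...,i].astype(int) for i in range(3)]
    return {'red':((H<6)|(H>172))&(S>150)&(V>60),'blue':(H>100)&(H<125)&(S>120)&(V>50),'green':(H>50)&(H<90)&(S>90)&(V>30)}
def bp(c,m,z,ctr=(0.59,0.08),r=0.11):
    ys,xs=np.nonzero(m); out=[]
    for x,y in zip(xs,ys):
        P=ray(c,(x,y),z)
        if np.hypot(P[0]-ctr[0],P[1]-ctr[1])<r: out.append(P[:2])
    return np.array(out)
def pca(P):
    m=P.mean(0); u,s,v=np.linalg.svd(P-m); d=v[0]*np.sign(v[0][0]); q=(P-m)@np.c_[d,[-d[1],d[0]]]
    return m.round(4),round(np.degrees(np.arctan2(d[1],d[0])),1),np.ptp(q,axis=0).round(4),len(P)
E
python3 - <<'E'
from fit import *
for n in ['scene','top']:
    c=cap(n); M=masks(c['frame']); print(n,'cam',(-c['R'].T@c['t']).round(3))
    for k,z in [('red',.029),('blue',.033),('green',.012)]:
        P=bp(c,M[k],z); print(k,*(pca(P) if len(P)>3 else ['none']))
        if k=='green':
            r=cv2.minAreaRect((P*1000).astype(np.float32)); print(r)
E
```

```text
scene cam [ 1.14  -0.085  0.95 ]
red [0.5838 0.1244] -3.4 [0.1012 0.009 ] 108
blue [0.5754 0.062 ] 85.3 [0.0354 0.0158] 70
green [0.6092 0.0652] -0.5 [0.1672 0.0713] 422
((607.244384765625, 66.69581604003906), (71.53785705566406, 165.99700927734375), 88.2525634765625)
top cam [0.464 0.004 1.093]
red [0.578 0.127] -3.1 [0.0915 0.0056] 65
blue [0.572 0.065] 85.6 [0.0288 0.0087] 35
green [0.5717 0.0663] -4.4 [0.1538 0.0644] 260
((602.894775390625, 69.18132781982422), (54.214534759521484, 156.1451416015625), 89.84171295166016)
```

Emit:
{"method": "arm_command", "body": {"travel": [[27.8, -28.1, 0], [27.8, -28.1, 0], [27.8, -28.1, 0], [27.8, -28.1, 0], [27.8, -28.1, 0], [27.8, -28.1, 0], [27.8, -28.1, 0], [27.8, -28.1, 0]], "rot": [[0, 0, 0], [0, 0, 0], [0, 0, 0], [0, 0, 0], [0, 0, 0], [0, 0, 0], [0, 0, 0], [0, 0, 0]], "jaw": 0.56}}

```text
t: 1.97
eef_pos: [0.3257, -0.3205, 0.2315]
tool_rot: [3.141, -0.0, 0.283]
contact_force: [1.5, -0.8, 0.6]
width: 0.563
```

Emit:
{"method": "arm_command", "body": {"travel": [[27.8, -28.1, 0], [27.8, -28.1, 0], [27.8, -28.1, 0], [27.8, -28.1, 0], [27.8, -28.1, 0], [27.8, -28.1, 0], [27.8, -28.1, 0], [27.8, -28.1, 0]], "rot": [[0, 0, 0], [0, 0, 0], [0, 0, 0], [0, 0, 0], [0, 0, 0], [0, 0, 0], [0, 0, 0], [0, 0, 0]]}}

```text
t: 2.63
eef_pos: [0.4767, -0.0425, 0.2316]
tool_rot: [3.141, -0.001, 0.283]
contact_force: [0.7, -0.8, 0.2]
width: 0.56
```

Emit:
{"method": "arm_command", "body": {"travel": [[27.8, -28.1, 0], [27.8, -28.1, 0], [27.8, -28.1, 0], [20, -20, 0], [0, 0, 0], [0, 0, 0], [0, 0, 0], [0, 0, 0]], "rot": [[0, 0, 0], [0, 0, 0], [0, 0, 0], [0, 0, 0], [0, 0, 0.116], [0, 0, 0.116], [0, 0, 0.116], [0, 0, 0]]}}

```text
t: 3.3
eef_pos: [0.5463, 0.0849, 0.2312]
tool_rot: [3.142, 0.0, -0.071]
contact_force: [0.0, -0.8, -0.2]
width: 0.561
```

Emit:
{"method": "arm_command", "body": {"travel": [[5, -12, 25], [0, 0, 30], [0, 0, 30], [0, 0, 30], [0, 0, 30], [0, 0, 0]], "rot": [[0, 0, 0], [0, 0, 0], [0, 0, 0], [0, 0, 0], [0, 0, 0], [0, 0, 0]]}}

```text
t: 3.8
eef_pos: [0.5493, 0.0956, 0.0816]
tool_rot: [3.14, 0.007, -0.061]
contact_force: [-1.1, -0.8, -1.4]
width: 0.561
```

```bash
python3 - <<'E'
from h import *
o=manip.observe(); print(o['t'],o['eef_pos'],o['tool_rot'],o['contact_force'])
ims=[]
for n in ['scene','top']:
    c=cap(n); f=c['frame']; u,v=px(c,[.6,.08,.03])[0].astype(int)
    ims.append(cv2.resize(f[v-50:v+50,u-40:u+40],None,fx=5,fy=5,interpolation=cv2.INTER_CUBIC))
    print(n,px(c,o['eef_pos']),u,v)
cv2.imwrite('pics/a1.png',np.hstack(ims))
E
```

```text
3.8 [0.54931907 0.0956213  0.08160656] [ 3.14047048  0.0068582  -0.06136708] [-1.07013949 -0.84114999 -1.37610727]
scene [[354.66909969 184.25238878]] 350 211
top [[279.24231044 201.25611667]] 286 185
```

View pics/a1.png

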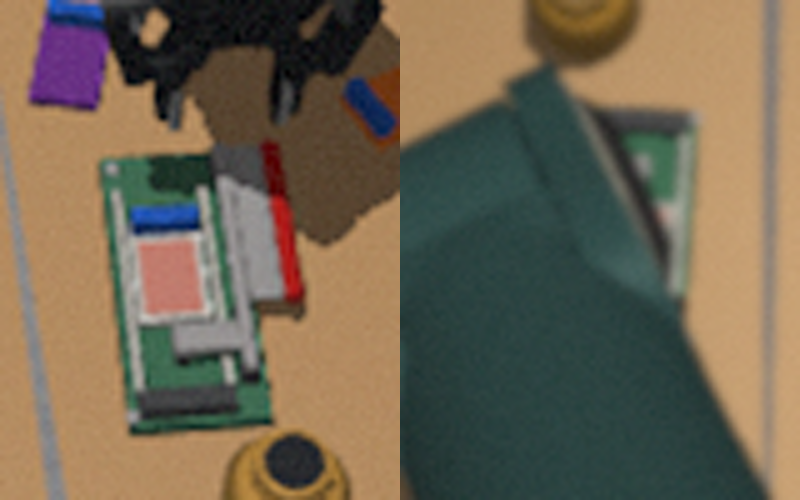

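Emit:
{"method": "arm_command", "body": {"travel": [[0, 0, 15], [0, 0, 15], [0, 0, 10], [0, 0, 3], [0, 0, 0], [0, 0, 0]], "rot": [[0, 0, 0], [0, 0, 0], [0, 0, 0], [0, 0, 0], [0, 0, 0], [0, 0, 0]]}}

```text
t: 4.4
eef_pos: [0.5526, 0.0965, 0.0444]
tool_rot: [-3.141, -0.001, -0.065]
contact_force: [-0.5, 0.3, -0.2]
width: 0.557
```

Emit:
{"method": "arm_command", "body": {"travel": [[0, 0, 2], [0, 0, 2], [0, 0, 0], [0, 0, 0]], "rot": [[0, 0, 0], [0, 0, 0], [0, 0, 0], [0, 0, 0]]}}

```text
t: 4.73
eef_pos: [0.5521, 0.0964, 0.0394]
tool_rot: [-3.142, -0.0, -0.065]
contact_force: [-0.6, 0.6, 0.8]
width: 0.563
```

Emit:
{"method": "arm_command", "body": {"travel": [[0, 0, 2], [0, 0, 2], [0, 0, 0], [0, 0, 0]], "rot": [[0, 0, 0], [0, 0, 0], [0, 0, 0], [0, 0, 0]]}}

```text
t: 5.07
eef_pos: [0.5519, 0.0964, 0.0351]
tool_rot: [3.142, 0.0, -0.065]
contact_force: [0.5, 0.4, -0.2]
width: 0.563
```

```bash
python3 - <<'E'
from h import *
o=manip.observe(); print(o['t'],o['eef_pos'],o['tool_rot'],o['contact_force'],o['torque'])
c=cap('scene'); f=c['frame']; u,v=px(c,[.58,.09,.03])[0].astype(int)
cv2.imwrite('pics/a2.png',cv2.resize(f[v-40:v+45,u-50:u+50],None,fx=7,fy=7,interpolation=cv2.INTER_CUBIC))
E
```

```text
5.0667 [0.5519149  0.09636621 0.03510867] [ 3.14159155e+00  3.80766453e-04 -6.51432139e-02] [ 0.46366218  0.36023973 -0.2446518 ] [ 0.02316941 -0.0070988  -0.0152205 ]
```

View pics/a2.png

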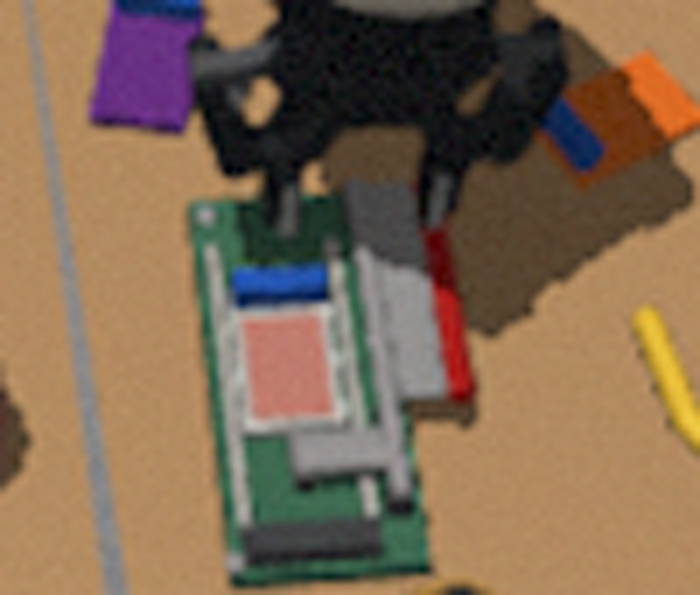

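Picture 4 shows the pusher tip at crop (288,230), behind the blue lip at (280,285), about 4 mm off its centre. The bar tip is at (437,222), over the bar line. I'll press down in small steps.

Emit:
{"method": "arm_command", "body": {"travel": [[0, 0, 2], [0, 0, 2], [0, 0, 0], [0, 0, 0]], "rot": [[0, 0, 0], [0, 0, 0], [0, 0, 0], [0, 0, 0]]}}

```text
t: 5.45
eef_pos: [0.5519, 0.0964, 0.0311]
tool_rot: [-3.142, 0.0, -0.065]
contact_force: [0.6, 0.7, -0.4]
width: 0.56
```

Emit:
{"method": "arm_command", "body": {"travel": [[0, 0, 2], [0, 0, 2], [0, 0, 0], [0, 0, 0]], "rot": [[0, 0, 0], [0, 0, 0], [0, 0, 0], [0, 0, 0]]}}

```text
t: 5.78
eef_pos: [0.5522, 0.0966, 0.0274]
tool_rot: [-3.141, -0.0, -0.065]
contact_force: [0.5, 0.8, 3.7]
width: 0.558
```

Emit:
{"method": "arm_command", "body": {"travel": [[0, 0, 2], [0, 0, 0], [0, 0, 0], [0, 0, 0]], "rot": [[0, 0, 0], [0, 0, 0], [0, 0, 0], [0, 0, 0]]}}

```text
t: 6.12
eef_pos: [0.5522, 0.0965, 0.0255]
tool_rot: [-3.141, -0.0, -0.065]
contact_force: [-0.4, 1.7, 4.8]
width: 0.563
```

Emit:
{"method": "arm_command", "body": {"travel": [[0, 0, 2], [0, 0, 2], [0, 0, 0], [0, 0, 0]], "rot": [[0, 0, 0], [0, 0, 0], [0, 0, 0], [0, 0, 0]]}}

```text
t: 6.45
eef_pos: [0.5522, 0.0964, 0.0215]
tool_rot: [-3.141, -0.0, -0.065]
contact_force: [-0.3, 1.3, 7.0]
width: 0.562
```

Emit:
{"method": "arm_command", "body": {"travel": [[0, 0, 2], [0, 0, 0], [0, 0, 0], [0, 0, 0]], "rot": [[0, 0, 0], [0, 0, 0], [0, 0, 0], [0, 0, 0]]}}

```text
t: 6.78
eef_pos: [0.5522, 0.0962, 0.0196]
tool_rot: [3.141, -0.0, -0.065]
contact_force: [-0.3, -0.6, 7.7]
width: 0.564
```

```bash
python3 - <<'E'
from h import *
o=manip.observe(); print(o['t'],o['eef_pos'],o['tool_rot'],o['contact_force'],o['torque'])
c=cap('scene'); f=c['frame']; u,v=px(c,[.58,.09,.03])[0].astype(int)
cv2.imwrite('pics/a3.png',cv2.resize(f[v-40:v+45,u-50:u+50],None,fx=7,fy=7,interpolation=cv2.INTER_CUBIC))
E
```

```text
6.7833 [0.55219989 0.09617243 0.01955633] [ 3.14138414e+00 -2.67098908e-04 -6.53569992e-02] [-0.30596702 -0.56523984  7.67773738] [0.21943753 0.10716437 0.06682991]
```

View pics/a3.png

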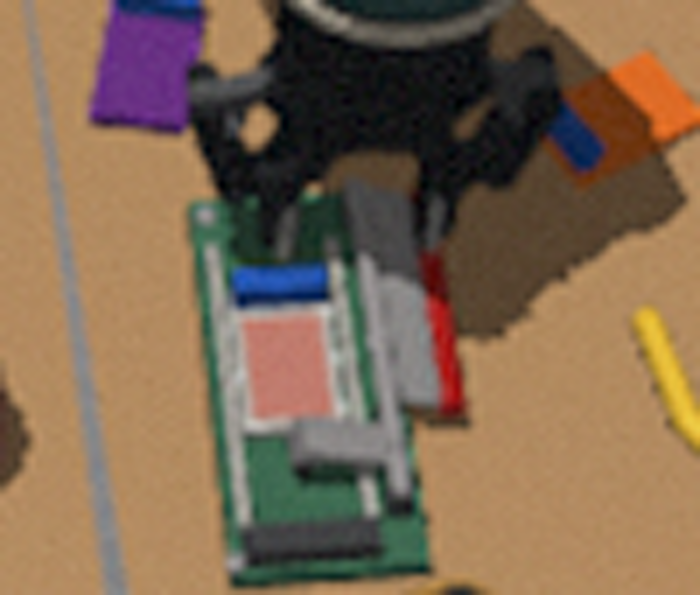

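Picture 5 shows the bar down and the jaw raised. The pusher is at crop (285,235), just behind the lip. I'll press 1 mm more, then push.

Emit:
{"method": "arm_command", "body": {"travel": [[0, 0, 1], [2, 0, 0], [3, 0, 0], [3, 0, 0], [3, 0, 0], [3, 0, 0], [3, 0, 0], [3, 0, 0]], "rot": [[0, 0, 0], [0, 0, 0], [0, 0, 0], [0, 0, 0], [0, 0, 0], [0, 0, 0], [0, 0, 0], [0, 0, 0]]}}

```text
t: 7.5
eef_pos: [0.5711, 0.095, 0.0182]
tool_rot: [3.141, 0.002, -0.065]
contact_force: [-6.6, 0.2, 9.4]
width: 0.563
```

Emit:
{"method": "arm_command", "body": {"travel": [[3, 0, 0], [3, 0, 0], [3, 0, 0], [3, 0, 0], [0, 0, 0]], "rot": [[0, 0, 0], [0, 0, 0], [0, 0, 0], [0, 0, 0], [0, 0, 0]]}}

```text
t: 7.92
eef_pos: [0.5837, 0.0942, 0.0183]
tool_rot: [3.141, 0.001, -0.065]
contact_force: [-3.2, -0.4, 8.9]
width: 0.557
```

```bash
python3 - <<'E'
from h import *
o=manip.observe(); print(o['t'],o['eef_pos'],o['tool_rot'],o['contact_force'],o['torque'])
c=cap('scene'); f=c['frame']; u,v=px(c,[.58,.09,.03])[0].astype(int)
cv2.imwrite('pics/a4.png',cv2.resize(f[v-40:v+45,u-50:u+50],None,fx=7,fy=7,interpolation=cv2.INTER_CUBIC))
E
```

```text
7.9167 [0.5837142  0.09417774 0.01829416] [ 3.14126981e+00  1.10001318e-03 -6.52212380e-02] [-3.22856853 -0.41540093  8.90651065] [0.29520978 0.74964815 0.06222854]
```

View pics/a4.png

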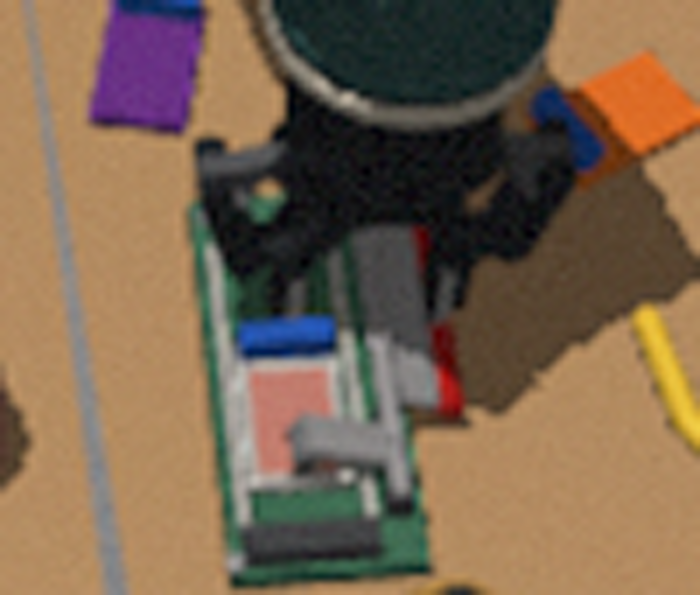

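Picture 6 shows the holder's front edge past the raised jaw, at crop v≈487, with the stop at v≈520. About 15–17 mm remain.

Emit:
{"method": "arm_command", "body": {"travel": [[3, 0, 0], [3, 0, 0], [3, 0, 0], [3, 0, 0], [0, 0, 0], [0, 0, 0]], "rot": [[0, 0, 0], [0, 0, 0], [0, 0, 0], [0, 0, 0], [0, 0, 0], [0, 0, 0]]}}

```text
t: 8.47
eef_pos: [0.5956, 0.0935, 0.0184]
tool_rot: [3.141, 0.001, -0.065]
contact_force: [-3.0, 0.8, 8.7]
width: 0.559
```

Emit:
{"method": "arm_command", "body": {"travel": [[1.5, 0, 0], [1.5, 0, 0], [0, 0, 0]], "rot": [[0, 0, 0], [0, 0, 0], [0, 0, 0]]}}

```text
t: 8.72
eef_pos: [0.5983, 0.0933, 0.0183]
tool_rot: [3.141, 0.001, -0.065]
contact_force: [-4.5, 0.9, 9.9]
width: 0.561
```

Emit:
{"method": "arm_command", "body": {"travel": [[1, 0, 0], [0, 0, 0], [0, 0, 0]], "rot": [[0, 0, 0], [0, 0, 0], [0, 0, 0]]}}

```text
t: 8.97
eef_pos: [0.5993, 0.0932, 0.0183]
tool_rot: [3.141, 0.001, -0.065]
contact_force: [-5.2, 0.5, 9.3]
width: 0.558
```

Emit:
{"method": "arm_command", "body": {"travel": [[1, 0, 0], [0, 0, 0], [0, 0, 0]], "rot": [[0, 0, 0], [0, 0, 0], [0, 0, 0]]}}

```text
t: 9.22
eef_pos: [0.6002, 0.0932, 0.0183]
tool_rot: [3.141, 0.002, -0.065]
contact_force: [-5.1, 1.0, 9.1]
width: 0.56
```

Emit:
{"method": "arm_command", "body": {"travel": [[1, 0, 0], [0, 0, 0], [0, 0, 0]], "rot": [[0, 0, 0], [0, 0, 0], [0, 0, 0]]}}

```text
t: 9.47
eef_pos: [0.6013, 0.0931, 0.0183]
tool_rot: [3.141, 0.001, -0.065]
contact_force: [-5.5, 0.6, 8.6]
width: 0.557
```

Emit:
{"method": "arm_command", "body": {"travel": [[1, 0, 0], [0, 0, 0], [0, 0, 0]], "rot": [[0, 0, 0], [0, 0, 0], [0, 0, 0]]}}

```text
t: 9.72
eef_pos: [0.6014, 0.093, 0.0182]
tool_rot: [3.141, 0.003, -0.065]
contact_force: [-10.5, 0.6, 12.3]
width: 0.559
```

```bash
python3 - <<'E'
from h import *
o=manip.observe(); print(o['t'],o['eef_pos'],o['tool_rot'],o['contact_force'],o['torque'])
c=cap('scene'); f=c['frame']; u,v=px(c,[.60,.08,.03])[0].astype(int)
cv2.imwrite('pics/a5.png',cv2.resize(f[v-35:v+40,u-45:u+45],None,fx=8,fy=8,interpolation=cv2.INTER_CUBIC))
E
```

```text
9.7167 [0.60141493 0.09300062 0.01816774] [ 3.14076215e+00  2.99658169e-03 -6.50615293e-02] [-10.52481132   0.6224214   12.29294288] [ 0.25508893  2.31172398 -0.09281828]
```

View pics/a5.png

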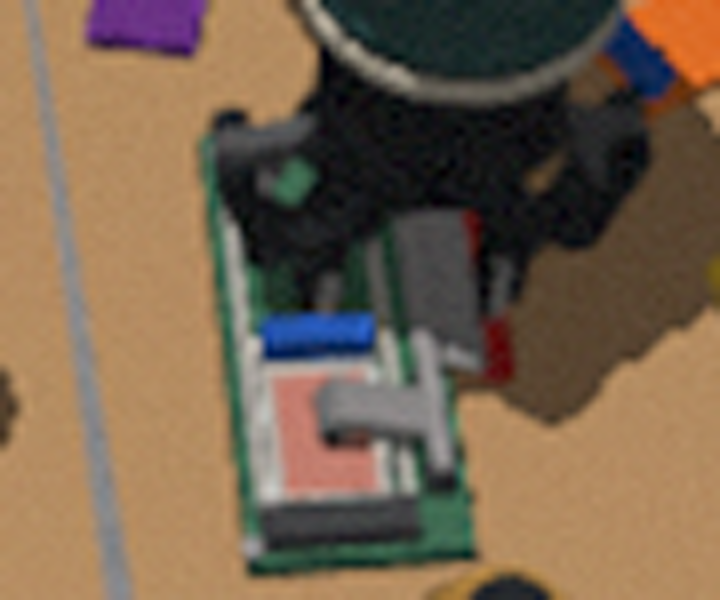

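Picture 7 shows the holder's front edge against the dark stop (crop v≈500). The force rose to −10.5 N and the TCP stopped. I'll press 1 mm more to square it, then back off along the track with the bar still down.

Emit:
{"method": "arm_command", "body": {"travel": [[1, 0, 0], [0, 0, 0], [0, 0, 0]], "rot": [[0, 0, 0], [0, 0, 0], [0, 0, 0]]}}

```text
t: 10.02
eef_pos: [0.6015, 0.093, 0.018]
tool_rot: [3.14, 0.005, -0.065]
contact_force: [-16.6, 0.4, 17.2]
width: 0.562
```

Emit:
{"method": "arm_command", "body": {"travel": [[-1, 0, 0], [-1, 0, 0], [-1, 0, 0], [-1, 0, 0], [-2, 0, 0], [-2, 0, 0], [0, 0, 0], [0, 0, 0]], "rot": [[0, 0, 0], [0, 0, 0], [0, 0, 0], [0, 0, 0], [0, 0, 0], [0, 0, 0], [0, 0, 0], [0, 0, 0]]}}

```text
t: 10.68
eef_pos: [0.597, 0.0934, 0.0191]
tool_rot: [-3.141, -0.002, -0.066]
contact_force: [3.0, 0.5, 9.3]
width: 0.557
```

```bash
python3 - <<'E'
from fit import *
o=manip.observe(); print(o['t'],o['eef_pos'],o['tool_rot'],o['contact_force'],o['torque'])
c=cap('scene'); f=c['frame']; u,v=px(c,[.60,.08,.03])[0].astype(int)
cv2.imwrite('pics/a6.png',cv2.resize(f[v-35:v+40,u-45:u+45],None,fx=8,fy=8,interpolation=cv2.INTER_CUBIC))
print(pca(bp(c,masks(f)['blue'],.033,(.61,.065),.04)))
E
```

```text
10.6833 [0.59702144 0.09339418 0.01906125] [-3.14119067e+00 -2.19808893e-03 -6.57091822e-02] [2.96557837 0.47962745 9.31545687] [ 0.2437041  -0.76287201 -0.07769571]
(array([0.6161, 0.0592]), np.float64(89.0), array([0.0372, 0.0164]), 75)
```

View pics/a6.png

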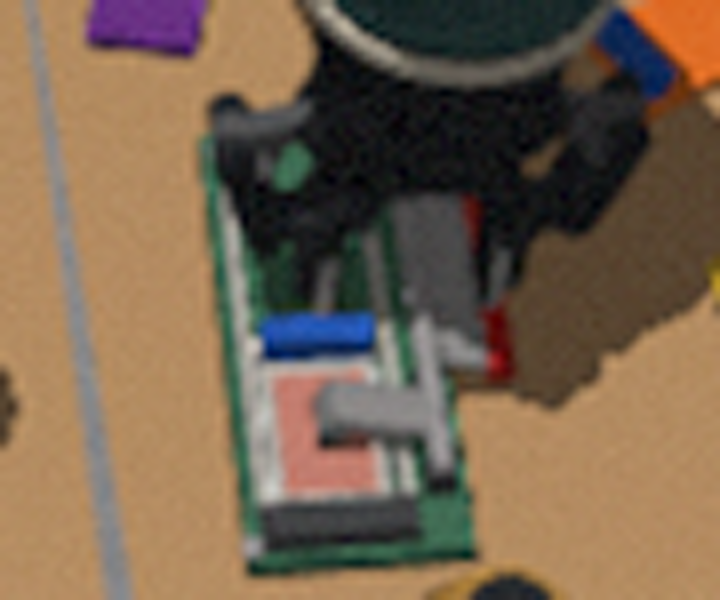

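Picture 8 shows the holder still against the stop with the finger backed off. The lip moved 40.7 mm, so the holder is at about −5.3 mm against −6 for home. I'll back off a touch more, then let the bar up slowly.

Emit:
{"method": "arm_command", "body": {"travel": [[-2, 0, 0], [0, 0, -1.5], [0, 0, -1.5], [0, 0, -1.5], [0, 0, -1.5], [0, 0, -1.5], [0, 0, -1.5], [0, 0, -1.5]], "rot": [[0, 0, 0], [0, 0, 0], [0, 0, 0], [0, 0, 0], [0, 0, 0], [0, 0, 0], [0, 0, 0], [0, 0, 0]]}}

```text
t: 11.4
eef_pos: [0.5935, 0.0933, 0.0286]
tool_rot: [3.141, 0.001, -0.065]
contact_force: [0.2, -0.7, 0.5]
width: 0.557
```

Emit:
{"method": "arm_command", "body": {"travel": [[0, 0, -2], [0, 0, -3], [0, 0, -5], [0, 0, -10], [0, 0, -15], [0, 0, -25], [0, 0, -30], [0, 0, -30]], "rot": [[0, 0, 0], [0, 0, 0], [0, 0, 0], [0, 0, 0], [0, 0, 0], [0, 0, 0], [0, 0, 0], [0, 0, 0]]}}

```text
t: 12.07
eef_pos: [0.5935, 0.0937, 0.1506]
tool_rot: [-3.141, 0.0, -0.065]
contact_force: [-0.0, 0.4, -0.8]
width: 0.563
```

Emit:
{"method": "arm_command", "body": {"travel": [[-30, 0, -20], [-30, 30, 0], [-20, 35, 0], [0, 40, 0], [0, 40, 0], [0, 40, 0], [0, 20, 0], [0, 0, 0]], "rot": [[0, 0, 0], [0, 0, 0], [0, 0, 0], [0, 0, 0], [0, 0, 0], [0, 0, 0], [0, 0, 0], [0, 0, 0]]}}

```text
t: 12.73
eef_pos: [0.5006, -0.1103, 0.1695]
tool_rot: [3.14, -0.0, -0.072]
contact_force: [0.7, -0.5, -0.8]
width: 0.562
```

```bash
python3 - <<'E'
from fit import *
o=manip.observe(); print(o['t'],o['eef_pos'],o['contact_force'])
ims=[]
for n in ['scene','top']:
    c=cap(n); f=c['frame']; u,v=px(c,[.61,.08,.03])[0].astype(int)
    ims.append(cv2.resize(f[v-40:v+40,u-30:u+30],None,fx=6.5,fy=6.5,interpolation=cv2.INTER_CUBIC))
    M=masks(f); print(n,pca(bp(c,M['blue'],.033,(.61,.065),.04)),pca(bp(c,M['red'],.029)))
cv2.imwrite('pics/a7.png',np.hstack(ims))
E
```

```text
12.7333 [ 0.50062921 -0.11031065  0.16952831] [ 0.72441967 -0.4541925  -0.80124137]
scene (array([0.6161, 0.0591]), np.float64(89.2), array([0.0367, 0.0158]), 73) (array([0.5857, 0.1231]), np.float64(-3.2), array([0.1009, 0.0081]), 100)
top (array([0.6124, 0.062 ]), np.float64(84.7), array([0.0315, 0.0099]), 40) (array([0.5801, 0.1251]), np.float64(-3.2), array([0.0913, 0.0053]), 64)
```

View pics/a7.png

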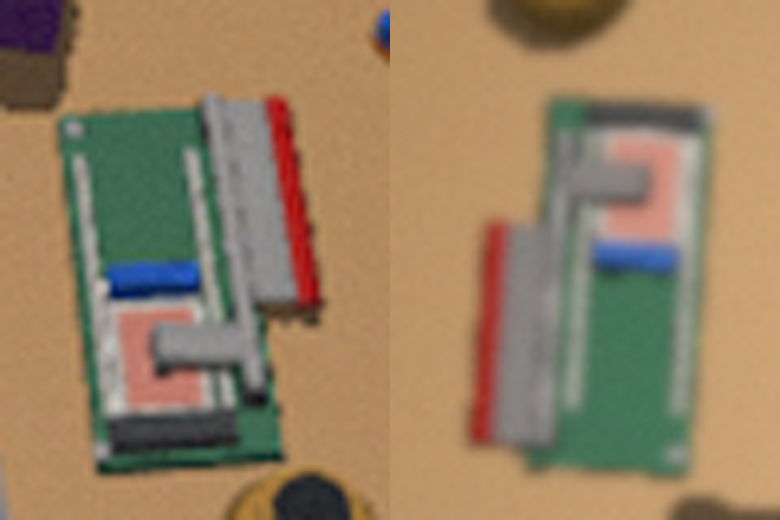

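Picture 9 shows the holder flush to the end stop in both views, the jaw resting on the coupon and the arm clear. I'm handing in.

```bash
python3 -c "
from plant import manip
print(manip.hand_in())"
```

```text
the job is handed in; nothing more can be done
None
```

The holder is home against the end stop with the jaw closed on it, and I handed the job in with the robot clear at about 13 s of the 43 s allowed.

**What I did:** One fingertip pressed the red bar to about 8–9 N, which I estimate put the clip near 0.4 rad. The other fingertip pushed the blue-lipped holder under the raised jaw. I backed that finger off with the bar still down, let the bar up slowly and moved clear.

**Last checks:**
- **Fully home:** the TCP stopped advancing at the stop, and the push force rose to about 17 N.
- **Position:** the lip moved about 40.5 mm in both cameras. That puts the holder at about jig x −5.5 mm, against −6 mm for home, and it stayed put after I let the bar up.
- **Jaw:** it rests on the coupon in the last pictures, judged by eye because I had no direct reading of the clip angle.
- **Force:** the wrist force reading was back to its noise level, under 1 N on each axis, with the robot clear.

**Disagreements:** the lip's measured yaw differed between the two cameras (89° and 85°), but it lies flush in the picture. I did not measure the pots, cup, pliers, sanding block and spare holder again at the end. No unexpected contact force showed during the moves.

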